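Turn the module and scan its label

TASK

Use the red bar to turn the module on its turntable until its barcode label faces squarely out of the open front of the blue guard, and let go. Then pick up the yellow hand scanner, aim it square at the middle of the label with its window about 6 cm away and hold it steady for two seconds without touching the module or the guard with it. Finally put the scanner down, without dropping it, flat inside the rim of its charging cradle with its nose at the green end, and leave the other things on the bench where they are.

Things in the scene. Friction and masses are not known exactly. Their poses are not given: they have to be found in the camera images.
- station: fixed test station on the table: grey base plate 176 x 176 x 14 mm carrying a three-sided blue guard (walls up to 70 mm above the table, at the station's +x, +y and -y sides, 83 mm from the centre). The guard is open to the station's own -x side, which roughly faces the robot. Origin under the centre, on the turntable's axis
- turntable (a joint): angle of the turntable in rad, about the vertical axis through the station's centre: 0 when the label faces squarely out of the guard's open front (along the station's -x), growing anticlockwise seen from above; travel -0.5 to 1.8. It starts somewhere at 0.6 to 1.4. Light friction (0.12 N m); it stays where it is left, with no click or stop at 0
- grip_bar (a point): centre of the red grip bar on top of the module: bar 60 mm long (its x axis, parallel to the turntable's x), 16 mm wide (y), 33 mm high, 120 mm above the table at its centre, directly over the turntable's axis; the module's top is 102 mm above the table and a 3 mm dark strap crosses it under the bar
- label (a point): centre of the printed face of the white barcode label, 46 wide x 36 mm high, 78 mm above the table, on the front face (the turntable's -x face) of the grey module (88 x 70 x 76 mm); the label's outward normal is this point's -x, 45 mm from the turntable's axis; z up. The label is folded over the top edge, where a 14 mm white strip shows the labelled side from above; aluminium fins mark the opposite side
- scanner_mid (a point): centre of the loose hand scanner, half-way up (20 mm above its underside): 134 mm long, 40 mm high, 0.2 kg or so. x points along its beam towards the black nose, y across, z up. Yellow handle 34 mm wide with parallel sides from 67 mm behind this point to 34 mm ahead of it; black head 48 mm wide from 34 to 66 mm ahead, with a dark window in the nose. It starts lying on the table on its underside
- scan_spot (a point): the scanner's best reading point: on its beam, 127 mm ahead of scanner_mid along x, that is 60 mm in front of the window; axes as the scanner. Moves with the scanner
- scanner: the scanner's body, origin at the middle of its underside; axes as scanner_mid
- cradle_rest (a point): where the scanner's centre belongs in the fixed black charging cradle: 30 mm above the table, over the cradle's centre. The cradle's floor is 10 mm above the table; inside the low rim (6 mm high, 8 mm thick) it measures 156 mm (x) by 70 mm (y). x points to the green end, where the nose goes; z up
- dome: loose bystander: white dome, 110 mm across, 46 mm high; origin at the centre of its underside
- mug: loose bystander: blue mug, 80 mm across, 90 mm high, handle to its own +y; origin under its centre
- screwdriver: loose bystander: screwdriver lying flat along its own x; origin on the table under it
- multimeter: loose bystander: orange hand multimeter lying flat, 160 x 80 x 42 mm; origin under its centre
- spool: loose bystander: metal solder spool standing on end, 56 mm across, 42 mm high; origin under its centre
- circuit_board: loose bystander: green circuit board, 90 x 70 mm, parts up to 22 mm high; origin under its centre
Things that resemble listed ones, but are neither listed nor needed, are in the scene too. Leave any purple look-alike of the scanner alone.

How it is judged:
On the way, in this order (a step that is already met when the one before it is completed fails the run):
1. the label faces out of the guard's open front (within 0.2 rad) and the turntable is let go and still (value of joint turntable between -0.2 and 0.2 rad and velocity of joint turntable between -0.05 and 0.05 rad/s and contact force between the fingers and station below 0.1 N), for 0.2 s.
2. the held scanner's scan spot is within 12 mm sideways and in height, 25 mm in depth, of the label's centre, beam within 0.2 rad of square, steady (0.02 m/s, 0.15 rad/s) for 1.5 s (y of scan_spot in the frame of label between -0.012 and 0.012 m and z of scan_spot in the frame of label between -0.012 and 0.012 m and x of scan_spot in the frame of label between -0.025 and 0.025 m and angle between the x axis of scanner_mid and the x axis of label, either way round below 0.2 rad and linear speed of scanner below 0.02 m/s and angular speed of scanner below 0.15 rad/s and contact force between the fingers and scanner above 1 N), for 1.5 s.
At the end, for the whole second after the job is handed in: the scanner lies at rest and released, upright and flat on the floor of its cradle (centre within 20 mm of cradle_rest in plan and 4 mm in height, within 0.2 rad of the cradle's x, nose to the green end), and the label still faces out of the guard's open front within 0.2 rad (horizontal distance between scanner_mid and cradle_rest below 0.02 m and z of scanner_mid in the frame of cradle_rest between -0.004 and 0.004 m and angle between the x axis of scanner_mid and the x axis of cradle_rest, either way round below 0.2 rad and x of scan_spot in the frame of cradle_rest above 0.08 m and angle between scanner_mid's own z axis and vertical below 0.1 rad and linear speed of scanner below 0.02 m/s and contact force between the fingers and scanner below 0.1 N and value of joint turntable between -0.2 and 0.2 rad); the robot touches nothing.
It fails at once if the scanner touches the module, turntable or guard (over 1 N) (contact force between scanner and station above 1 N).
It fails at once if the scanner is dropped (falls free at over 0.6 m/s) (contact force between the fingers and scanner below 0.1 N and linear speed of scanner above 0.6 m/s).
It fails at once if the dome, mug, screwdriver, multimeter, spool or circuit board is moved more than 30 mm (distance of any of dome, mug, screwdriver, multimeter, spool, circuit_board from where it was at the start of the episode above 0.03 m).
It also fails if it takes over 58 s, if anything falls off the work surface, if the arm or the gripper's body presses on something with over 40 N, if the wrist force passes 120 N, or if a joint passes its speed limit or range.

ROBOT

A 6-joint arm with a two-finger parallel gripper is mounted at the origin on the work surface. World frame = base frame: x ahead of the robot, y to its left, z up, the work surface at z = 0. Lengths are in m, angles in rad, forces in N, time in s.
With the tool pointing down it reaches from about 0.35 to 0.975 m from the base axis. Payload 4.9 kg.
Tool frame: the origin (TCP) lies at the very end of the fingers, on their centre line; the grasp point (between the pads) lies 19 mm behind it; z points along the fingers, y is the line along which they close (so a half turn about z gives the same grasp; the last joint's range is limited). The gripper opens to 85 mm and grips with 20 to 120 N. Pads are 22 mm wide; open, the fingers measure 114 mm over their backs; the gripper's body (76 mm by 85 mm) begins 54 mm behind the grasp point. The pads swing forward as they close: fully open they stand 13 mm farther back than shut.
Start: joints at [1.063, 0.053, 1.613, -0, 1.476, -0.119], TCP at [0.237, 0.578, 0.231] pointing down, gripper open.
Joint ranges: [-3.01, 3.01], [-1.01, 2.22], [0.06, 2.58], [-1.02, 4.17], [0.09, 2.62], [-3.14, 3.14]. Speed limits (rad/s): [2.57, 2.57, 3.14, 3.14, 3.14, 3.14].

INTERFACE

Orientations are given as a unit quaternion [w, x, y, z].
In Python, from plant import manip gives the robot as it stands.
- The arm moves only by the tool play_rows, never from a script. Its argument "series" is a list that holds one entry, the list of rows, each a list of 7 numbers: the shift along the world's x, y, z in m, then the turn, a rotation vector about the world's x, y, z in degrees, then the opening, from 0 (shut) to 1 (fully open). In form: [[[dx, dy, dz, rx, ry, rz, grip], ...]]. A call has 1 to 10 rows; each row shifts and turns the commanded pose from where the row before left it; what a row does not reach is not made up. A row lasts 1/10 s, in which the tool goes at most 50 mm and 8.59 degrees, less where a joint would pass 70% of its speed; a pose out of reach is approached as far as the arm can. A call with a gripper value outside its range is refused whole. The fingers move at their own pace and stop on an object; the grip force is fixed at half the most. Time passes only in rows, so rows that do not move let the fingers close. It gives the time, the measured TCP pose, the force, the opening and the grip force at its end, in the units of the state.
- manip.state(): the state, without advancing time (a new reading comes with each control period).
- manip.grab_frame(name): name is "scene" or "top" or "wrist"; returns a dict with "frame" (480x640x3 uint8, blue, green, red), "mtx" (3x3 intrinsics, pixels), "k1" (the pictures are not rectified: a ray, as slopes to the right and down, at radius r is drawn at 1 + k1 r^2 times it, then the intrinsics apply), "R" (3x3) and "t" (3): a world point X has camera coordinates R X + t. Camera axes: x right, y down, z forward; pixel columns grow to the right and rows downward; lengths in m; the calibration is good to about 2 mm. A picture is of the moment at which its call begins. There is no depth.
- manip.job_done(): hands the job in; it is judged then, once.
The state is a dict: "time": time; "joint_pos": joint angles; "joint_vel": joint speeds; "joint_efforts": joint torques, N m; "tool_pos": TCP position; "tool_rot": TCP orientation; "contact_force": force on the tool from outside, world axes, zero at the start; "ft_torque": the same for the moment, N m; "gripper_width": opening from 0.0 (shut) to 1.0 (fully open); "grasp_force": force on a finger pad.
Only numpy, scipy, OpenCV 4.12 (cv2) and the standard library are available. Lean on these libraries where they do the work, as an engineer would, in place of code of your own. Each camera call takes 0.05 s, during which the arm holds its last target. There are 200 camera calls.

## Working session

There is one attempt and no reset: what is moved stays moved. The work goes in short steps, Python scripts to look and compute and a tool call to move; the robot and the scene stay as the last step left them, time stands still between calls to the robot, and variables do not carry over. Pictures are saved under pics/ and viewed, at most 13 in all, crops included, and the job is handed in when it is done.

Besides the shell and the picture viewer there is one more tool, called after ">>>" as name(argument=value, ...) on one line, values as JSON. play_rows: Moves the arm, as the interface text tells. Its arguments: {"type":"object","properties":{"series":{"type":"array"}},"required":["series"]}

```bash
mkdir -p pics
cat > h.py <<'E'
import numpy as np, cv2
from plant import manip
def grab(n):
    f=manip.grab_frame(n); np.savez('/tmp/%s.npz'%n,**f); return f
def load(n): return dict(np.load('/tmp/%s.npz'%n))
def ray(f,uv,z):
    "pixels -> world points on plane z"
    uv=np.asarray(uv,float).reshape(-1,1,2); k=float(f['k1'])
    p=cv2.undistortPoints(uv,f['mtx'],np.array([k,0,0,0,0.]))[:,0]
    d=np.c_[p,np.ones(len(p))]@f['R']; c=-f['R'].T@f['t']
    return c+d*((z-c[2])/d[:,2])[:,None]
def proj(f,X):
    return cv2.projectPoints(np.asarray(X,float).reshape(-1,1,3),cv2.Rodrigues(f['R'])[0],f['t'],f['mtx'],np.array([float(f['k1']),0,0,0,0.]))[0][:,0]
E
python3 - <<'E'
from h import *
for n in('top','scene'):
    f=grab(n); cv2.imwrite(f'pics/{n}0.png',f['frame']); print(n,-f['R'].T@f['t'],f['R'][2],f['k1'])
print(manip.state())
E
```

```text
top [ 0.22814425 -0.0073529   1.36591046] [ 0.207232    0.0027465  -0.97828797] 0.04231237911586372
scene [1.06867369 0.58194653 1.28827054] [-0.39832902 -0.39827029 -0.82626556] -0.08166470785968467
{'time': 0.1, 'joint_pos': array([ 1.06296036e+00,  5.33300181e-02,  1.61418130e+00,  8.34622511e-06,
        1.47601138e+00, -1.18999122e-01]), 'joint_vel': array([-4.87540379e-04, -2.83026570e-04, -2.78337555e-03, -2.80069289e-05,
        2.21986078e-03, -1.19010910e-03]), 'joint_efforts': array([ 1.27878036e-03, -3.94899881e+01, -3.71365857e+01,  2.34805259e-05,
        3.93164344e-03,  4.42233727e-06]), 'tool_pos': array([0.23665948, 0.57783747, 0.23014698]), 'tool_rot': array([-3.01479119e-04,  1.93196249e-01,  9.81159660e-01, -9.16731007e-04]), 'contact_force': array([-0.07423512,  0.01218458,  0.83712801]), 'ft_torque': array([-0.02950178, -0.00994285, -0.03198349]), 'grasp_force': 0.0, 'gripper_width': 0.9973635378521031}
```

View pics/top0.png

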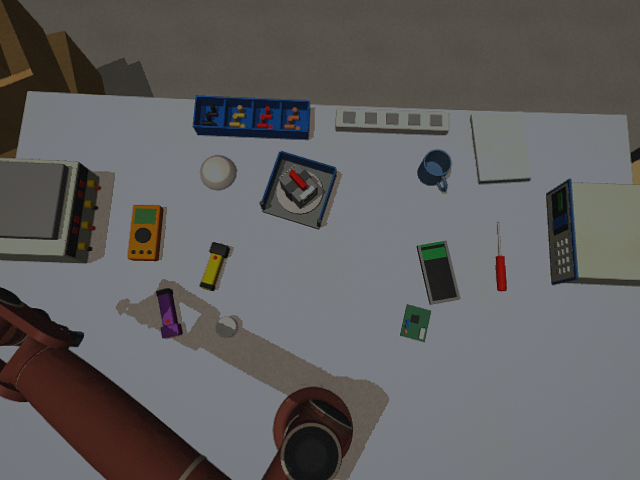

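View pics/scene0.png

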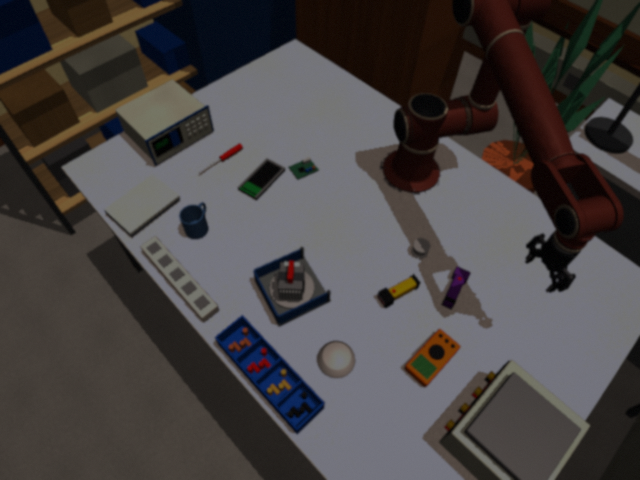

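Top view: yellow scanner at (214,266), nose up at (219,250). Things it could be taken for: the purple look-alike (169,313), the orange multimeter (145,232) and the spool (227,326). The station is at (299,190) with its red bar at (299,180). Other red things are the screwdriver (501,273) and the parts in the bin (265,118). The cradle is at (438,272) with its green end at (433,250). I choose the yellow one with the black head, and check it in a close crop next.

Run:
```python
from h import *
f=load('top'); im=f['frame']
a=cv2.resize(im[140:240,250:350],None,fx=4,fy=4,interpolation=cv2.INTER_CUBIC)
b=cv2.resize(im[230:330,150:250],None,fx=4,fy=4,interpolation=cv2.INTER_CUBIC)
cv2.imwrite('pics/crop.png',np.clip(np.hstack([a,b])*1.6,0,255).astype(np.uint8))
hsv=cv2.cvtColor(im,cv2.COLOR_BGR2HSV)
def big(m,x0,y0,x1,y1):
    r=np.zeros_like(m); r[y0:y1,x0:x1]=m[y0:y1,x0:x1]
    c=max(cv2.findContours(r,0,1)[0],key=cv2.contourArea); return c
def rep(name,c,z):
    w=ray(f,c.reshape(-1,2),z)[:,:2]
    (cx,cy),s,a=r=cv2.minAreaRect(w.astype(np.float32)); 
    print(name,np.round((cx,cy),4),np.round(s,4),'ang',round(a,1),'px',cv2.boundingRect(c)); return r
Y=cv2.inRange(hsv,(20,120,80),(35,255,255)); rep('yellow z.04',big(Y,190,235,240,300),.04)
D=cv2.inRange(im,(0,0,0),(70,70,70)); rep('head',big(D,195,235,235,262),.035)
R=cv2.inRange(hsv,(0,150,100),(8,255,255))|cv2.inRange(hsv,(172,150,100),(180,255,255)); rep('bar z.1365',big(R,270,155,330,205),.1365)
G=cv2.inRange(hsv,(45,120,50),(80,255,255)); rep('green',big(G,410,235,460,270),.015)
N=cv2.inRange(im,(0,0,0),(255,95,255))|G
N=cv2.inRange(im,(0,0,0),(75,75,75))|G; rep('cradle',big(N,410,235,465,310),.016)
B=cv2.inRange(hsv,(95,100,30),(125,255,255)); c=big(B,255,145,345,235); rep('guard',c,.07)
```

```text
yellow z.04 [0.4134 0.2995] [0.0312 0.085 ] ang 76.6 px (202, 253, 20, 32)
head [0.4623 0.2843] [0.0544 0.0472] ang 76.4 px (210, 242, 20, 20)
bar z.1365 [0.6551 0.068 ] [0.0576 0.0142] ang 43.8 px (289, 170, 18, 18)
green [ 0.4876 -0.3292] [0.0305 0.0676] ang 12.0 px (422, 247, 25, 14)
cradle [ 0.4379 -0.3399] [0.1636 0.0713] ang 12.3 px (421, 241, 36, 60)
guard [0.6623 0.0647] [0.1757 0.1596] ang 74.9 px (262, 151, 74, 68)
```

View pics/crop.png

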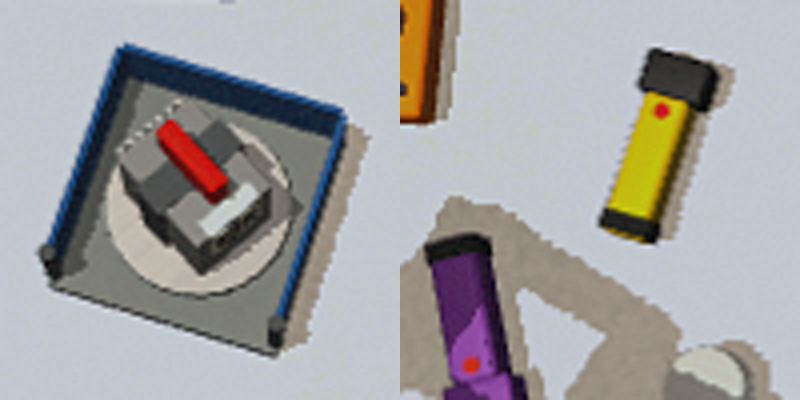

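The crop confirms the choice. The station's front is open towards the lower left of the picture (plate edge about (262,211) to (320,228)), and the label strip is at about (307,192). The yellow scanner has its black head at (320-330,245-257) of the crop's own view, which is up in the picture. Next I cross-check with the second view.

```bash
cat >> h.py <<'E'
def masks(im):
    h=cv2.cvtColor(im,cv2.COLOR_BGR2HSV)
    return dict(Y=cv2.inRange(h,(20,120,60),(35,255,255)),R=cv2.inRange(h,(0,150,90),(8,255,255))|cv2.inRange(h,(172,150,90),(180,255,255)),G=cv2.inRange(h,(45,120,40),(80,255,255)),D=cv2.inRange(im,(0,0,0),(75,75,75)))
def blob(m,box):
    x0,y0,x1,y1=box; r=np.zeros_like(m); r[y0:y1,x0:x1]=m[y0:y1,x0:x1]
    return max(cv2.findContours(r,0,1)[0],key=cv2.contourArea)
def rect(f,c,z):
    return cv2.minAreaRect(ray(f,c.reshape(-1,2),z)[:,:2].astype(np.float32))
def cen(c): m=cv2.moments(c); return np.array([m['m10'],m['m01']])/m['m00']
E
python3 - <<'E'
from h import *
t=load('top'); s=load('scene'); mt=masks(t['frame']); ms=masks(s['frame'])
for n,k,bt,bs,z in(('bar','R',(270,155,330,205),(270,250,310,290),.13),('yel','Y',(190,235,240,300),(375,265,425,310),.035),('green','G',(410,235,460,270),(235,165,275,200),.012),):
    a=blob(mt[k],bt); b=blob(ms[k],bs)
    print(n,'top',ray(t,cen(a),z)[0].round(4),'scene',ray(s,cen(b),z)[0].round(4),cen(b).round(1), [np.round(v,4) for v in rect(s,b,z)])
# station edges, hand pixels of crop/4
P=lambda *a:[(250+x/4,140+y/4) for x,y in a]
for nm,p,z in(('back top',P((124,45),(343,112)),.07),('front base',P((52,289),(277,356)),.014),('left wall top',P((124,45),(45,250)),.07),('right top',P((343,112),(277,322)),.07)):
    w=ray(t,p,z)[:,:2]; d=w[1]-w[0]; print(nm,w.round(4).tolist(),np.degrees(np.arctan2(d[1],d[0])).round(1),np.linalg.norm(d).round(4))
E
```

```text
bar top [0.6571 0.0683 0.13  ] scene [0.6573 0.0673 0.13  ] [290.3 269.3] [array([0.6572, 0.0675]), array([0.0558, 0.0144]), np.float64(46.8415)]
yel top [0.4141 0.3003 0.035 ] scene [0.4174 0.3054 0.035 ] [402.5 287.3] [array([0.4162, 0.3063]), array([0.0363, 0.0888]), np.float64(76.3754)]
green top [ 0.4881 -0.3298  0.012 ] scene [ 0.5002 -0.3278  0.012 ] [250.1 188.5] [array([ 0.5001, -0.328 ]), array([0.0448, 0.0636]), np.float64(14.9496)]
back top [[0.7581, 0.1232], [0.7139, -0.0367]] -105.4 0.1658
front base [[0.5889, 0.1706], [0.5454, 0.0037]] -104.6 0.1725
left wall top [[0.7581, 0.1232], [0.6021, 0.17]] 163.3 0.1628
right top [[0.7139, -0.0367], [0.5567, 0.0042]] 165.4 0.1624
```

>>> play_rows(series=[[[0.03,-0.0364,0.002,0,0,4.8,1],[0.03,-0.0364,0.002,0,0,4.8,1],[0.03,-0.0364,0.002,0,0,4.8,1],[0.03,-0.0364,0.002,0,0,4.8,1],[0.03,-0.0364,0.002,0,0,4.8,1],[0.03,-0.0364,0.002,0,0,4.8,1],[0.03,-0.0364,0.002,0,0,4.8,1],[0.03,-0.0364,0.002,0,0,4.8,1],[0.03,-0.0364,0.002,0,0,4.8,1],[0.03,-0.0364,0.002,0,0,4.8,1]]])

```text
time: 1.1
tool_pos: [0.5376, 0.2126, 0.2509]
tool_rot: [-0.0, -0.224, 0.975, 0.0]
contact_force: [0.5, 0.0, 0.7]
gripper_width: 1.0
grasp_force: 0.0
```

>>> play_rows(series=[[[0.03,-0.0364,0,0,0,4.8,1],[0.03,-0.0364,0,0,0,4.8,1],[0.03,-0.0364,0,0,0,4.8,1],[0.03,-0.0364,0,0,0,4.8,1],[0,0,0,0,0,0,1],[0,0,0,0,0,0,1],[0,0,0,0,0,0,1]]])

```text
time: 1.8
tool_pos: [0.6562, 0.0696, 0.2508]
tool_rot: [-0.0, -0.382, 0.924, 0.0]
contact_force: [0.5, 0.5, 0.1]
gripper_width: 1.002
grasp_force: 0.0
```

```bash
cat >> h.py <<'E'
def tool():
    from scipy.spatial.transform import Rotation as Ro
    s=manip.state(); q=s['tool_rot']; M=Ro.from_quat([q[1],q[2],q[3],q[0]]).as_matrix()
    print('t',s['time'],'pos',s['tool_pos'].round(4),'yaw y',np.degrees(np.arctan2(M[1,1],M[0,1])).round(1),'z',M[:,2].round(3),'F',s['contact_force'].round(1),'w',round(s['gripper_width'],3),'gf',round(s['grasp_force'],1)); return s
E
python3 - <<'E'
from h import *
s=tool(); f=grab('wrist'); cv2.imwrite('pics/w1.png',f['frame']); print(-f['R'].T@f['t'],s['joint_pos'])
m=masks(f['frame']); c=blob(m['R'],(0,0,640,480)); print(cv2.boundingRect(c),[np.round(v,4) for v in rect(f,c,.1365)])
E
```

```text
t 1.8 pos [0.6562 0.0696 0.2508] yaw y 134.9 z [-0.001  0.    -1.   ] F [0.5 0.5 0.1] w 1.002 gf 0.0
[0.60584045 0.01916518 0.39332263] [-7.23711231e-03  1.23831097e-01  1.50484932e+00  4.08935500e-04
  1.51400734e+00 -2.36244654e+00]
(311, 196, 20, 76) [array([0.6566, 0.0685]), array([0.0577, 0.0143]), np.float64(44.4685)]
```

View pics/w1.png

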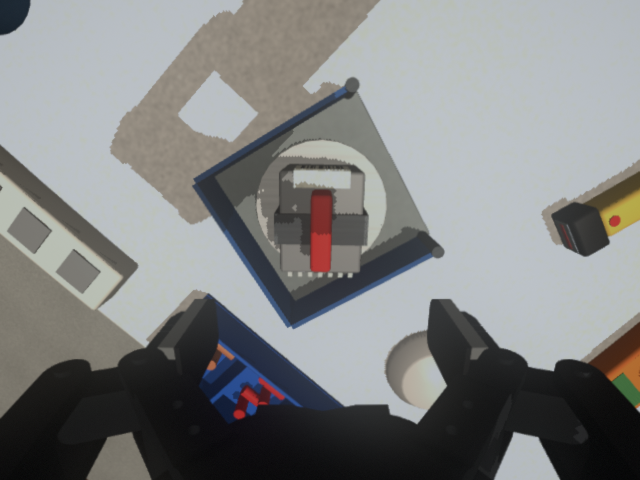

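Wrist view: red bar at (321,234), running vertically between the open fingers, with the white label strip above it at (322,178). The gripper is centred and aligned, so I descend and grip.

>>> play_rows(series=[[[0,-0.001,-0.04,0,0,0,1],[0,0,-0.04,0,0,0,1],[0,0,-0.035,0,0,0,1],[0,0,-0.025,0,0,0,1],[0,0,0,0,0,0,1],[0,0,0,0,0,0,0],[0,0,0,0,0,0,0],[0,0,0,0,0,0,0],[0,0,0,0,0,0,0],[0,0,0,0,0,0,0]]])

```text
time: 2.85
tool_pos: [0.6568, 0.0685, 0.113]
tool_rot: [0.0, -0.382, 0.924, 0.001]
contact_force: [2.5, 0.6, -0.5]
gripper_width: 0.173
grasp_force: 61.3
```

>>> play_rows(series=[[[0,0,0,0,0,0,0],[0,0,0,0,0,0,0],[0,0,0,0,0,0,0]]])

```text
time: 3.15
tool_pos: [0.6569, 0.0684, 0.113]
tool_rot: [0.0, -0.382, 0.924, 0.001]
contact_force: [-3.7, 2.0, 6.9]
gripper_width: 0.176
grasp_force: 62.4
```

>>> play_rows(series=[[[0,0,0,0,0,-5,0],[0,0,0,0,0,-6,0],[0,0,0,0,0,-6,0],[0,0,0,0,0,-6,0],[0,0,0,0,0,-6,0],[0,0,0,0,0,-6,0],[0,0,0,0,0,-6,0],[0,0,0,0,0,-6,0],[0,0,0,0,0,-6,0],[0,0,0,0,0,-6,0]]])

```text
time: 4.15
tool_pos: [0.6568, 0.0688, 0.1129]
tool_rot: [-0.0, 0.124, 0.992, 0.001]
contact_force: [-3.6, 3.2, 6.0]
gripper_width: 0.174
grasp_force: 62.3
```

>>> play_rows(series=[[[0,0,0,0,0,-1,0],[0,0,0,0,0,0,0],[0,0,0,0,0,0,0],[0,0,0,0,0,0,0],[0,0,0,0,0,0,1],[0,0,0,0,0,0,1],[0,0,0,0,0,0,1],[0,0,0,0,0,0,1],[0,0,0,0,0,0,1],[0,0,0,0,0,0,1]]])

```text
time: 5.15
tool_pos: [0.6569, 0.0676, 0.1112]
tool_rot: [-0.0, 0.131, 0.991, -0.0]
contact_force: [0.9, 0.4, 0.4]
gripper_width: 1.0
grasp_force: 0.0
```

>>> play_rows(series=[[[0,0,0,0,0,0,1],[0,0,0.02,0,0,0,1],[0,0,0.04,0,0,0,1],[0,0,0.04,0,0,0,1],[0,0,0.04,0,0,0,1],[0,0,0,0,0,0,1],[0,0,0,0,0,0,1],[0,0,0,0,0,0,1]]])

```text
time: 5.95
tool_pos: [0.6561, 0.0677, 0.2494]
tool_rot: [-0.001, 0.131, 0.991, -0.0]
contact_force: [-0.4, 0.8, -1.3]
gripper_width: 1.002
grasp_force: 0.0
```

Run:
```python
from h import *
s=tool(); f=grab('wrist'); cv2.imwrite('pics/w2.png',f['frame'])
m=masks(f['frame']); c=blob(m['R'],(200,100,440,400)); print(cv2.boundingRect(c),[np.round(v,4) for v in rect(f,c,.1365)])
```

```text
t 5.95 pos [0.6561 0.0677 0.2494] yaw y 74.9 z [-0.003  0.    -1.   ] F [-0.4  0.8 -1.3] w 1.002 gf 0.0
(314, 197, 21, 76) [array([0.6561, 0.069 ]), array([0.015 , 0.0575]), np.float64(74.5872)]
```

View pics/w2.png

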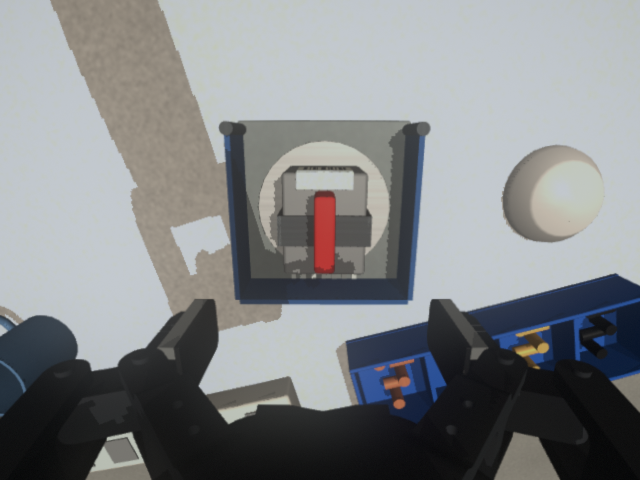

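The label strip at (325,180) is now on the guard's open side. The bar at (325,232) is parallel to the side walls (yaw -15.4°, station about -15.2°), and it has been let go. On to the scanner.

>>> play_rows(series=[[[-0.0293,0.0288,0,0,0,0,1],[-0.0293,0.0288,0,0,0,0,1],[-0.0293,0.0288,0,0,0,0,1],[-0.0293,0.0288,0,0,0,0,1],[-0.0293,0.0288,0,0,0,0,1],[-0.0293,0.0288,0,0,0,0,1],[-0.0293,0.0288,-0.02,0,0,0,1],[-0.0293,0.0288,-0.03,0,0,0,1],[0,0,0,0,0,0,1],[0,0,0,0,0,0,1]]])

```text
time: 7.0
tool_pos: [0.4214, 0.2974, 0.1994]
tool_rot: [-0.002, 0.13, 0.991, -0.001]
contact_force: [-0.2, 0.2, 0.6]
gripper_width: 1.0
grasp_force: 0.0
```

Run:
```python
from h import *
s=tool(); f=grab('wrist'); cv2.imwrite('pics/w3.png',f['frame'])
m=masks(f['frame']); c=blob(m['Y'],(0,0,640,480)); print(cv2.boundingRect(c),[np.round(v,4) for v in rect(f,c,.04)])
t=grab('top'); c=blob(masks(t['frame'])['R'],(270,155,330,205)); print('bar',[np.round(v,4) for v in rect(t,c,.1365)])
```

```text
t 7.0 pos [0.4214 0.2974 0.1994] yaw y 75.0 z [-0.004 -0.002 -1.   ] F [-0.2  0.2  0.6] w 1.0 gf 0.0
(307, 163, 39, 99) [array([0.4155, 0.3021]), array([0.0318, 0.0853]), np.float64(76.0914)]
bar [array([0.6548, 0.0678]), array([0.0147, 0.0587]), np.float64(75.1828)]
```

View pics/w3.png

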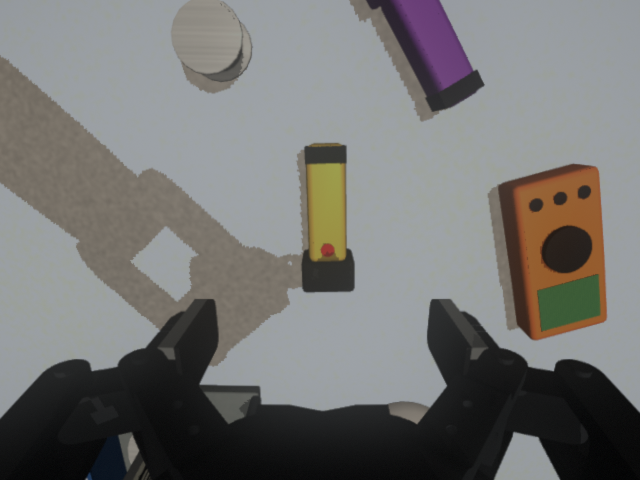

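The view shows the scanner at (327,215) with its head at (328,270). It is lined up with the fingers and clear of the purple one at (430,50) and the multimeter at (560,250). I descend and grasp.

>>> play_rows(series=[[[0,0.003,-0.04,0,0,1,1],[0,0,-0.04,0,0,0,1],[0,0,-0.04,0,0,0,1],[0,0,-0.035,0,0,0,1],[0,0,-0.025,0,0,0,1],[0,0,-0.013,0,0,0,1],[0,0,0,0,0,0,1],[0,0,0,0,0,0,1],[0,0,0,0,0,0,0],[0,0,0,0,0,0,0]]])

```text
time: 8.1
tool_pos: [0.4244, 0.3013, 0.0107]
tool_rot: [0.001, 0.123, 0.992, 0.001]
contact_force: [-0.3, 0.7, -0.2]
gripper_width: 0.694
grasp_force: 0.0
```

>>> play_rows(series=[[[0,0,0,0,0,0,0],[0,0,0,0,0,0,0],[0,0,0,0,0,0,0],[0,0,0,0,0,0,0],[0,0,0,0,0,0,0],[0,0,0.01,0,0,0,0],[0,0,0.02,0,0,0,0],[0,0,0.042,0,0,0,0],[0,0,0,0,0,0,0],[0,0,0,0,0,0,0]]])

```text
time: 9.1
tool_pos: [0.4232, 0.3008, 0.0815]
tool_rot: [0.001, 0.123, 0.992, 0.0]
contact_force: [-0.3, -0.5, -2.7]
gripper_width: 0.383
grasp_force: 61.6
```

Run:
```python
from h import *
s=tool(); f=grab('wrist'); cv2.imwrite('pics/w4.png',f['frame'])
m=masks(f['frame']); c=blob(m['Y'],(0,0,640,480)); z=.041+s['tool_pos'][2]-.007;print(cv2.boundingRect(c),z,[np.round(v,4) for v in rect(f,c,z)])
```

```text
t 9.1 pos [0.4232 0.3008 0.0815] yaw y 75.9 z [ 0.001  0.001 -1.   ] F [-0.3 -0.5 -2.7] w 0.383 gf 61.6
(273, 203, 99, 206) 0.11553813646505035 [array([0.4104, 0.3039]), array([0.0311, 0.0765]), np.float64(75.9461)]
```

View pics/w4.png

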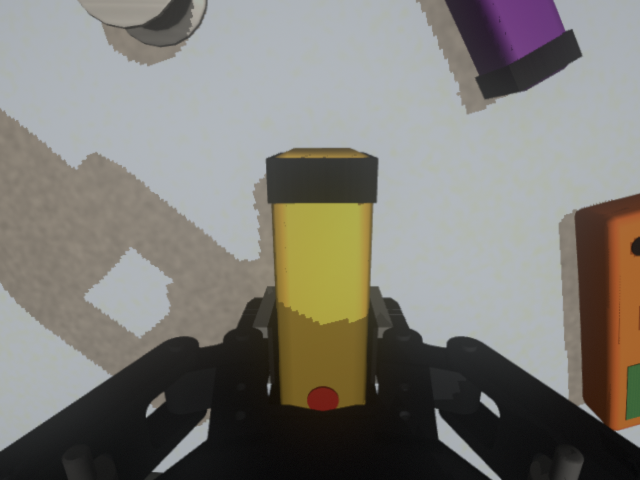

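The scanner is held straight between the pads: yellow body at (273-372,203-409), tail cap at (322,180). Next I move sideways, then advance to the label.

>>> play_rows(series=[[[-0.0086,-0.0314,0,0,0,-1.2,0],[-0.0086,-0.0314,0,0,0,0,0],[-0.0086,-0.0314,0,0,0,0,0],[-0.0086,-0.0314,-0.006,0,0,0,0],[-0.0086,-0.0314,-0.0075,0,0,0,0],[0.0219,-0.006,0,0,0,0,0],[0.0219,-0.006,0,0,0,0,0],[0.0219,-0.006,0,0,0,0,0],[0.0219,-0.006,0,0,0,0,0],[0.012,-0.0033,0,0,0,0,0]]])

```text
time: 10.15
tool_pos: [0.4792, 0.1157, 0.0652]
tool_rot: [-0.002, 0.133, 0.991, -0.0]
contact_force: [0.2, 0.2, -3.2]
gripper_width: 0.385
grasp_force: 61.5
```

>>> play_rows(series=[[[0.0099,-0.0027,0,0,0,0,0],[0,0,0,0,0,0,0],[0,0,0,0,0,0,0],[0,0,0,0,0,0,0]]])

```text
time: 10.55
tool_pos: [0.4885, 0.1139, 0.0669]
tool_rot: [-0.001, 0.133, 0.991, -0.0]
contact_force: [-0.4, -0.4, -2.9]
gripper_width: 0.388
grasp_force: 61.5
```

Run:
```python
from h import *
s=tool(); f=grab('wrist'); z=.115-.0815+s['tool_pos'][2]
c=blob(masks(f['frame'])['Y'],(0,0,640,480)); r=rect(f,c,z); print([np.round(v,4) for v in r])
t=grab('top'); c=blob(masks(t['frame'])['R'],(270,155,330,205)); print('bar',[np.round(v,4) for v in rect(t,c,.1365)])
q=grab('scene'); im=q['frame'][215:335,250:410]; cv2.imwrite('pics/s5.png',np.clip(cv2.resize(im,None,fx=5,fy=5,interpolation=cv2.INTER_CUBIC)*1.5,0,255).astype(np.uint8))
# predicted nose top edges / label centre in crop px
d=np.array([.9646,-.264,0]);n=np.array([.264,.9646,0]);m=np.array([*s['tool_pos'][:2],s['tool_pos'][2]+.0095])
for nm,X in(('nose top +y',m+.066*d+.024*n+[0,0,.02]),('nose top -y',m+.066*d-.024*n+[0,0,.02]),('nose bot +y',m+.066*d+.024*n-[0,0,.02]),('label',[.6126,.0804,.078]),('tail top +y',m-.067*d+.017*n+[0,0,.02])): print(nm,((proj(q,X)[0]-[250,215])*5).round())
```

```text
t 10.55 pos [0.4885 0.1139 0.0669] yaw y 74.7 z [-0.001  0.    -1.   ] F [-0.4 -0.4 -2.9] w 0.388 gf 61.5
[array([0.4761, 0.1172]), array([0.0312, 0.0768]), np.float64(74.7842)]
bar [array([0.6548, 0.0678]), array([0.0146, 0.0587]), np.float64(75.1828)]
nose top +y [387. 256.]
nose top -y [348. 195.]
nose bot +y [385. 289.]
label [275. 284.]
tail top +y [572. 159.]
```

View pics/s5.png

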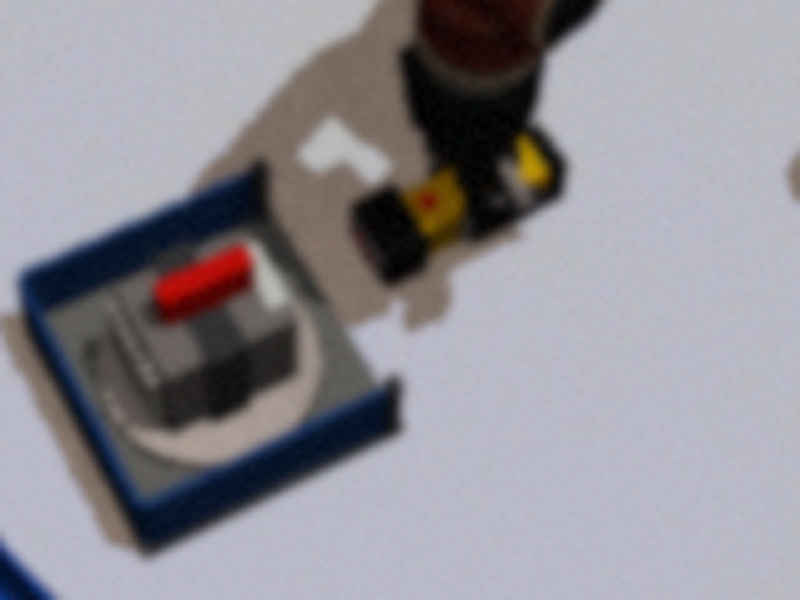

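The crop shows the nose at (385,250) pointing at the label side of the module (275,284). That matches the predicted pixels, and there is a clear gap to the guard. I hold here for 2.5 s.

>>> play_rows(series=[[[0,0,0,0,0,0,0],[0,0,0,0,0,0,0],[0,0,0,0,0,0,0],[0,0,0,0,0,0,0],[0,0,0,0,0,0,0],[0,0,0,0,0,0,0],[0,0,0,0,0,0,0],[0,0,0,0,0,0,0],[0,0,0,0,0,0,0],[0,0,0,0,0,0,0]]])

```text
time: 11.7
tool_pos: [0.4895, 0.1136, 0.0673]
tool_rot: [0.0, 0.133, 0.991, -0.0]
contact_force: [-0.3, -0.4, -2.4]
gripper_width: 0.389
grasp_force: 61.6
```

>>> play_rows(series=[[[0,0,0,0,0,0,0],[0,0,0,0,0,0,0],[0,0,0,0,0,0,0],[0,0,0,0,0,0,0],[0,0,0,0,0,0,0],[0,0,0,0,0,0,0],[0,0,0,0,0,0,0],[0,0,0,0,0,0,0],[0,0,0,0,0,0,0],[0,0,0,0,0,0,0]]])

```text
time: 12.7
tool_pos: [0.4895, 0.1136, 0.0673]
tool_rot: [-0.0, 0.133, 0.991, -0.0]
contact_force: [1.0, 0.0, -2.8]
gripper_width: 0.386
grasp_force: 61.6
```

>>> play_rows(series=[[[0,0,0,0,0,0,0],[0,0,0,0,0,0,0],[0,0,0,0,0,0,0],[0,0,0,0,0,0,0],[0,0,0,0,0,0,0],[-0.01,0.0027,0,0,0,0,0],[-0.025,0.007,0.005,0,0,0,0],[-0.025,0.007,0.02,0,0,0,0],[-0.02,0,0.03,0,0,0,0],[0,0,0.03,0,0,0,0]]])

```text
time: 13.7
tool_pos: [0.406, 0.1306, 0.1515]
tool_rot: [-0.002, 0.132, 0.991, -0.0]
contact_force: [1.0, 0.1, -3.2]
gripper_width: 0.39
grasp_force: 61.6
```

Run:
```python
from h import *
s=tool()
# cradle outer outline on saved top & scene (not table-white)
for n,box,bx in(('top',(405,230,470,315),0),('scene',(230,150,300,205),0)):
    f=load(n); im=f['frame']; g=cv2.cvtColor(im,cv2.COLOR_BGR2HSV)
    x0,y0,x1,y1=box
    for th in(75,100):
        m=cv2.inRange(im.max(2),0,th)|masks(im)['G']
        c=blob(m.astype(np.uint8),box); print(n,th,cv2.boundingRect(c),[np.round(v,4) for v in rect(f,c,.013)])
f=load('top');cv2.imwrite('pics/c6.png',np.hstack([np.clip(cv2.resize(a,(400,400),interpolation=cv2.INTER_CUBIC)*1.4,0,255).astype(np.uint8) for a in(f['frame'][230:315,400:485],load('scene')['frame'][145:215,225:295])]))
```

```text
t 13.7 pos [0.406  0.1306 0.1515] yaw y 74.8 z [-0.004 -0.    -1.   ] F [ 1.   0.1 -3.2] w 0.39 gf 61.6
top 75 (421, 241, 36, 60) [array([ 0.4384, -0.3411]), array([0.1639, 0.0711]), np.float64(12.1514)]
top 100 (417, 241, 43, 64) [array([ 0.4341, -0.3396]), array([0.1732, 0.0894]), np.float64(12.2919)]
scene 75 (238, 159, 47, 41) [array([ 0.4414, -0.3347]), array([0.1776, 0.0907]), np.float64(12.4962)]
scene 100 (237, 158, 49, 43) [array([ 0.4407, -0.3349]), array([0.184 , 0.0966]), np.float64(12.5448)]
```

View pics/c6.png

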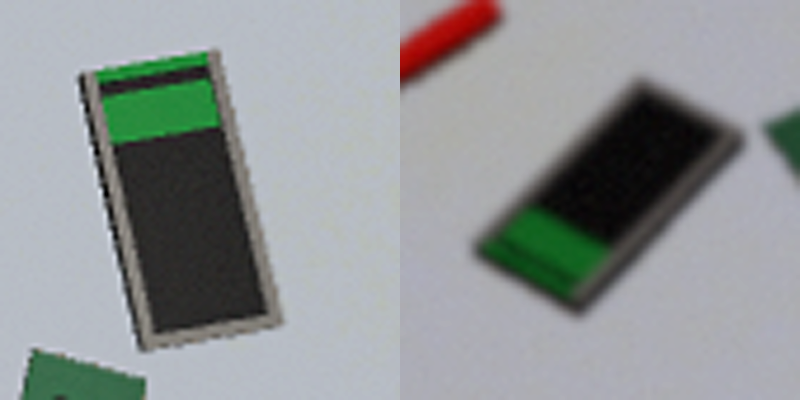

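The crop shows the cradle with its green end at the top of the top view (left panel, about (155,95)); the floor is free and the circuit board sits off its tail corner. Centre is about (0.436,-0.338), yaw 12.3°. I carry the scanner over.

>>> play_rows(series=[[[0.0025,-0.039,0,0,0,2.3,0],[0.0025,-0.039,0,0,0,2.3,0],[0.0025,-0.039,0,0,0,2.3,0],[0.0025,-0.039,0,0,0,2.3,0],[0.0025,-0.039,0,0,0,2.3,0],[0.0025,-0.039,0,0,0,2.3,0],[0.0025,-0.039,0,0,0,2.3,0],[0.0025,-0.039,0,0,0,2.3,0],[0.0025,-0.039,0,0,0,2.3,0],[0.0025,-0.039,0,0,0,2.3,0]]])

```text
time: 14.7
tool_pos: [0.4339, -0.2606, 0.1521]
tool_rot: [-0.0, -0.068, 0.998, 0.0]
contact_force: [0.4, 0.5, -1.8]
gripper_width: 0.386
grasp_force: 61.6
```

>>> play_rows(series=[[[0.0025,-0.039,0,0,0,2.3,0],[0.0025,-0.039,0,0,0,2.3,0],[0,0,-0.03,0,0,0,0],[0,0,-0.04,0,0,0,0],[0,0,-0.02,0,0,0,0],[0,0,0,0,0,0,0],[0,0,0,0,0,0,0]]])

```text
time: 15.4
tool_pos: [0.4394, -0.3373, 0.0626]
tool_rot: [-0.0, -0.107, 0.994, 0.0]
contact_force: [0.7, -0.1, -1.3]
gripper_width: 0.387
grasp_force: 61.5
```

Run:
```python
from h import *
s=tool(); f=grab('wrist'); q=grab('scene'); z=.115-.0815+s['tool_pos'][2]
c=blob(masks(f['frame'])['Y'],(0,0,640,480)); print([np.round(v,4) for v in rect(f,c,z)])
# draw predicted inner rim of the cradle
im=f['frame'].copy(); C=np.array([.436,-.338]); a=np.radians(12.3); M=np.array([[np.cos(a),-np.sin(a)],[np.sin(a),np.cos(a)]])
P=[[*(C+M@np.array(v)),.016] for v in((-.078,-.035),(-.078,.035),(.078,.035),(.078,-.035))]
p=proj(f,P); print(p.round()); cv2.polylines(im,[np.int32(p)],True,(0,255,255),1); cv2.imwrite('pics/w7.png',im)
```

```text
t 15.4 pos [ 0.4394 -0.3373  0.0626] yaw y 102.3 z [-0.  0. -1.] F [ 0.7 -0.1 -1.3] w 0.387 gf 61.5
[array([ 0.4267, -0.3401]), array([0.0772, 0.0314]), np.float64(12.5075)]
[[253. 115.]
 [392. 115.]
 [378. 379.]
 [266. 379.]]
```

View pics/w7.png

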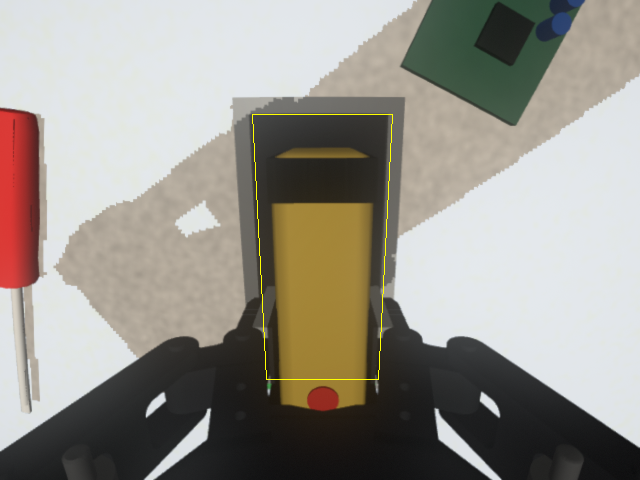

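The predicted inner rim (252-392,115 at the tail) fits the cradle to 1-2 mm. The scanner is inside it and parallel, so I lower it.

>>> play_rows(series=[[[-0.003,-0.001,-0.012,0,0,0,0],[0,0,-0.012,0,0,0,0],[0,0,-0.008,0,0,0,0],[0,0,-0.004,0,0,0,0],[0,0,-0.002,0,0,0,0],[0,0,0,0,0,0,0],[0,0,0,0,0,0,0]]])

```text
time: 16.2
tool_pos: [0.4368, -0.3389, 0.0247]
tool_rot: [0.0, -0.107, 0.994, -0.0]
contact_force: [0.4, -0.7, -2.0]
gripper_width: 0.387
grasp_force: 61.7
```

>>> play_rows(series=[[[0,0,-0.0015,0,0,0,0],[0,0,-0.001,0,0,0,0],[0,0,0,0,0,0,0],[0,0,0,0,0,0,0]]])

```text
time: 16.6
tool_pos: [0.4365, -0.3387, 0.0219]
tool_rot: [0.0, -0.107, 0.994, -0.0]
contact_force: [-0.2, -0.2, -2.8]
gripper_width: 0.394
grasp_force: 61.7
```

>>> play_rows(series=[[[0,0,-0.001,0,0,0,0],[0,0,0,0,0,0,0],[0,0,0,0,0,0,0]]])

```text
time: 16.9
tool_pos: [0.4365, -0.3386, 0.0208]
tool_rot: [-0.0, -0.107, 0.994, 0.0]
contact_force: [0.3, 0.1, -2.2]
gripper_width: 0.388
grasp_force: 61.7
```

>>> play_rows(series=[[[0,0,-0.001,0,0,0,0],[0,0,0,0,0,0,0],[0,0,0,0,0,0,0]]])

```text
time: 17.2
tool_pos: [0.4366, -0.3388, 0.0199]
tool_rot: [0.0, -0.107, 0.994, -0.0]
contact_force: [0.3, -0.7, -2.9]
gripper_width: 0.386
grasp_force: 61.7
```

>>> play_rows(series=[[[0,0,-0.001,0,0,0,0],[0,0,0,0,0,0,0],[0,0,0,0,0,0,0]]])

```text
time: 17.5
tool_pos: [0.4366, -0.3388, 0.0198]
tool_rot: [-0.0, -0.107, 0.994, 0.0]
contact_force: [-2.3, 1.9, 5.8]
gripper_width: 0.387
grasp_force: 62.7
```

Contact with the floor. I release and retreat upwards.

>>> play_rows(series=[[[0,0,0,0,0,0,1],[0,0,0,0,0,0,1],[0,0,0,0,0,0,1],[0,0,0,0,0,0,1],[0,0,0,0,0,0,1],[0,0,0,0,0,0,1],[0,0,0,0,0,0,1],[0,0,0.02,0,0,0,1],[0,0,0.04,0,0,0,1],[0,0,0.04,0,0,0,1]]])

```text
time: 18.5
tool_pos: [0.4358, -0.3379, 0.1189]
tool_rot: [-0.001, -0.107, 0.994, 0.001]
contact_force: [0.8, -0.6, -0.7]
gripper_width: 1.003
grasp_force: 0.0
```

>>> play_rows(series=[[[0,0,0.04,0,0,0,1],[0,0,0.04,0,0,0,1],[0,0,0,0,0,0,1],[0,0,0,0,0,0,1]]])

```text
time: 18.9
tool_pos: [0.437, -0.3392, 0.2003]
tool_rot: [0.001, -0.107, 0.994, -0.001]
contact_force: [-0.9, 0.0, -0.3]
gripper_width: 1.001
grasp_force: 0.0
```

Run:
```python
from h import *
s=tool(); f=grab('wrist'); t=grab('top')
r=rect(f,blob(masks(f['frame'])['Y'],(0,0,640,480)),.05); print([np.round(v,4) for v in r])
c=blob(masks(t['frame'])['R'],(270,155,330,205)); print('bar',[np.round(v,4) for v in rect(t,c,.1365)])
cv2.imwrite('pics/w8.png',f['frame'])
```

```text
t 18.9 pos [ 0.437  -0.3392  0.2003] yaw y 102.3 z [ 0.002 -0.002 -1.   ] F [-0.9  0.  -0.3] w 1.001 gf 0.0
[array([ 0.4287, -0.3406]), array([0.0857, 0.0329]), np.float64(12.9307)]
bar [array([0.6548, 0.0678]), array([0.0146, 0.0587]), np.float64(75.1828)]
```

View pics/w8.png

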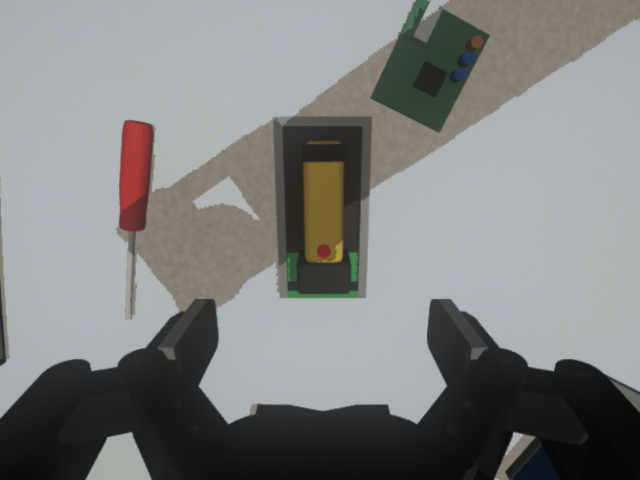

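The scanner lies inside the rim at (325,215), with its nose (325,277) at the green end. The bar is unchanged, so I hand in.

```bash
python3 -c "
from plant import manip; print(manip.job_done())"
```

```text
the job is handed in; nothing more can be done
None
```

I finished the job and handed it in at about 19 s of the 58 s limit; the hand-in call gave no verdict. By my measurements, the label faces squarely out of the guard's open front, I held the scan for over 2 s, and the scanner lies released in its cradle, nose at the green end. I saw no other items disturbed.

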